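# Put the dry objectives away in the caddy

## Robot

A 7-joint arm with a two-finger parallel gripper is mounted at the origin on the work surface. World frame = base frame: x ahead of the robot, y to its left, z up, the work surface at z = 0. Lengths are in m, angles in rad, forces in N, time in s.
With the tool pointing down it reaches from about 0.425 to 0.95 m from the base axis. Payload 16.7 kg.
Tool frame: the origin (TCP) lies midway between the tips of the shut fingers; the grasp point (between the pads) lies 19 mm behind it; z points along the fingers, y is the direction in which the jaws open and shut (so a half turn about z gives the same grasp; the last joint's range is limited). The gripper opens to 94 mm and grips with 3 to 60 N. Pads are 16 mm wide; open, the fingers measure 119 mm over their backs; the gripper's body (75 mm by 177 mm) begins 78 mm behind the grasp point.
Start: joints at [-1.26, 0.426, 0.074, 1.606, -0.034, 1.111, -0.067], TCP at [0.3, 0.605, 0.205] pointing down, gripper open.
Joint ranges: [-2.85, 2.85], [-0.5, 2.14], [-1.23, 1.37], [0.21, 2.46], [-1.02, 4.16], [0.16, 2.05], [-2.73, 2.73]. Speed limits (rad/s): [1.89, 1.89, 2.39, 2.39, 3.01, 3.01, 3.01].

## Interface

Orientations are given as a unit quaternion [w, x, y, z].
In Python, from plant import r gives the robot as it stands. The module is installed in compiled form; this text tells all that it offers. Calls block until the motion is done:
- r.move_ptp(position, orientation): joint-space move of the TCP to a pose.
- r.movel(position, ori=None, v=0.15, force_limit=None): straight line of the TCP; ori=None keeps the orientation; v is the mean speed in m/s. With force_limit (N) it stops when the force on the tool has changed by that much, and returns True; else False.
- r.set_joints(angles): joint-space move.
- r.gripper_open() and r.grasp(): open the fingers fully, or close them until they stop; the grip force is fixed at half the most.
- r.wait(seconds).
- r.solve_ik(position, orientation): joint angles nearest the present ones, or None.
- r.get_obs(): the state.
- r.read_camera(name): name is "side" or "top" or "wrist"; returns (picture, depth): 420x560x3 uint8, blue, green, red; 420x560 float32, m along the optical axis (not along the pixel's ray), 0 where there is no reading.
- r.camera_params(name): a dict with "camera_matrix" (3x3 intrinsics, pixels), "extrinsics" (4x4, takes a point from world to camera coordinates). Camera axes: x right, y up, looking along -z (the intrinsics and any distortion apply to the point x, -y, -z); pixel columns grow to the right and rows downward; lengths in m; the calibration is good to about 2 mm. The wrist camera is an equidistant fisheye: a pixel r from the principal point sees the ray r / f radians off the axis. A picture is of the moment at which its call begins: read the wrist's pose just before it. camera_params takes no time and is no camera call; for the wrist camera it gives the pose at the moment of the call.
A pose or a line that the arm cannot do raises r.PlanningError and nothing moves.
- r.close_job(): hands the job in, once; it reports no verdict.
Trained networks look in the newest picture that a camera, given by its name, has taken for a name from the list of things; names that differ only in an ending like _2 or _b are one class to them, and where a whole thing is asked for, a point or a joint stands for the part that bears it (a point fixed in the world has none). Each returns a list of dicts, best first, with "conf" (0 to 1); they miss things now and then, are a little off and sometimes report something else, mostly with a low value. They report only what shows in the picture. A call takes as long as a camera call.
- r.cut_out(target, camera): "pixels" (420x560 bool, what is visible of it) and "point" ([column, row] in pixels, amid what is visible of it).
- r.landmark_of(target, camera): "point" ([column, row] in pixels: a listed point, or the origin of a listed thing).
The state is a dict: "clock": time; "qpos": joint angles; "qvel": joint speeds; "joint_efforts": joint torques, N m; "eef_pos": TCP position; "ee_rot": TCP orientation; "ft_force": force on the tool from outside, world axes, zero at the start; "wrist_torque": the same for the moment, N m; "grip_width": opening from 0.0 (shut) to 1.0 (fully open).
Only numpy, scipy, OpenCV 4.12 (cv2) and the standard library are available. Lean on these libraries where they do the work, as an engineer would, in place of code of your own. Each camera call takes 0.05 s, during which the arm holds its last target. There are 200 camera calls.

## Task

Put the four dry microscope objectives away in the black caddy, each standing upright, fully down in the well of its own colour: the red-, yellow-, green- and blue-banded one. The white-banded oil objective and the eyepiece still have to be cleaned, so leave those two standing where they are. The lenses are delicate: set each one down gently, drop none and let none fall over.

Things in the scene. Friction and masses are not known exactly. Their poses are not given: they have to be found in the camera images.
- obj_red_mid (a point): Microscope objective with a red band, upright, 58 mm tall: silver barrel 36 mm in diameter from 5 to 47 mm above its foot, its top 5 mm red; a red shoulder narrows above it to 52 mm (a red ring from above), then a steel nose. Foot: brass thread, 28 mm diameter, 5 mm high. Point: on the axis, 29 mm above the foot; z up. Loose, about 120 g. Dry objective.
- obj_yellow_mid (a point): Microscope objective with a yellow band, upright, 62 mm tall: silver barrel 36 mm in diameter from 5 to 47 mm above its foot, its top 5 mm yellow; a yellow shoulder narrows above it to 52 mm (a yellow ring from above), then a steel nose. Foot: brass thread, 28 mm diameter, 5 mm high. Point: on the axis, 31 mm above the foot; z up. Loose, about 140 g. Dry objective.
- obj_green_mid (a point): Microscope objective with a green band, upright, 66 mm tall: silver barrel 36 mm in diameter from 5 to 47 mm above its foot, its top 5 mm green; a green shoulder narrows above it to 52 mm (a green ring from above), then a steel nose. Foot: brass thread, 28 mm diameter, 5 mm high. Point: on the axis, 33 mm above the foot; z up. Loose, about 170 g. Dry objective.
- obj_blue_mid (a point): Microscope objective with a blue band, upright, 68 mm tall: silver barrel 36 mm in diameter from 5 to 47 mm above its foot, its top 5 mm blue; a blue shoulder narrows above it to 52 mm (a blue ring from above), then a steel nose. Foot: brass thread, 28 mm diameter, 5 mm high. Point: on the axis, 34 mm above the foot; z up. Loose, about 190 g. Dry objective.
- well_red: The red well: round red cup, 64 mm outside, 50 mm inside diameter, 12 mm high, floor 4 mm thick. Fixed; one of four at 72 mm spacing in a black caddy (fixed tray 298 x 86 mm, 346 mm over its end grips, walls 14 mm above the table). Colour order varies. Origin: centre of the underside, 5 mm above the table; z up, y along the row of wells, x across the caddy.
- well_yellow: The yellow well: round yellow cup, 64 mm outside, 50 mm inside diameter, 12 mm high, floor 4 mm thick. Fixed; one of four at 72 mm spacing in a black caddy (fixed tray 298 x 86 mm, 346 mm over its end grips, walls 14 mm above the table). Colour order varies. Origin: centre of the underside, 5 mm above the table; z up, y along the row of wells, x across the caddy.
- well_green: The green well: round green cup, 64 mm outside, 50 mm inside diameter, 12 mm high, floor 4 mm thick. Fixed; one of four at 72 mm spacing in a black caddy (fixed tray 298 x 86 mm, 346 mm over its end grips, walls 14 mm above the table). Colour order varies. Origin: centre of the underside, 5 mm above the table; z up, y along the row of wells, x across the caddy.
- well_blue: The blue well: round blue cup, 64 mm outside, 50 mm inside diameter, 12 mm high, floor 4 mm thick. Fixed; one of four at 72 mm spacing in a black caddy (fixed tray 298 x 86 mm, 346 mm over its end grips, walls 14 mm above the table). Colour order varies. Origin: centre of the underside, 5 mm above the table; z up, y along the row of wells, x across the caddy.
- obj_white_mid (a point): Microscope objective with a white band, upright, 68 mm tall: silver barrel 36 mm in diameter from 5 to 47 mm above its foot, its top 5 mm white; a white shoulder narrows above it to 52 mm (a white ring from above), then a steel nose. Foot: brass thread, 28 mm diameter, 5 mm high. Point: on the axis, 34 mm above the foot; z up. Loose, about 190 g. Oil objective.
- eyepiece_mid (a point): Microscope eyepiece, no colour band: stands upright on a silver tube 30 mm in diameter and 30 mm high, with a black head 43 mm in diameter and a black rubber eyecup above it, 62 mm tall in all. This point is on its axis, half-way up (31 mm above its foot); z is up. Loose, about 110 g. Stays where it is.

How it is judged:
By the outcome, as a careful person would: the job done as asked, in the order asked, and still so for the second after the job is handed in, with the robot touching nothing.
It also fails if it takes over 96 s, if anything falls off the work surface, if the arm or the gripper's body presses on something with over 40 N, if the wrist force passes 120 N, or if a joint passes its speed limit or range.

## Working session

There is one attempt and no reset: what is moved stays moved. The work goes in short steps, each a Python script; the robot and the scene stay as the last script left them, time stands still between calls to the robot, and variables do not carry over. Pictures are saved under pics/ and viewed, about 12 in all and at most 16, crops included, and the job is handed in when it is done.

```bash
mkdir -p pics
cat > h.py <<'E'
import numpy as np, cv2
from plant import r
def proj_ray(cam,px,P=None):
    P=P or r.camera_params(cam); K=np.array(P["camera_matrix"]); E=np.array(P["extrinsics"])
    u=(px[0]-K[0,2])/K[0,0]; v=(px[1]-K[1,2])/K[1,1]
    if cam=="wrist":
        t=np.hypot(u,v); s=np.sin(t)/t if t>1e-9 else 1; d=np.array([u*s,-v*s,-np.cos(t)])
    else: d=np.array([u,-v,-1.])
    R=E[:3,:3]; return -R.T@E[:3,3], R.T@d
def at_z(cam,px,z,P=None):
    o,d=proj_ray(cam,px,P); return o+d*(z-o[2])/d[2]
OBJ={"red":.058,"yellow":.062,"green":.066,"blue":.068,"white":.068}
E
cat > a.py <<'E'
from h import *
for c in ["top","side"]:
    im,d=r.read_camera(c); cv2.imwrite(f"pics/{c}0.png",im); np.save(c+"d.npy",d)
    P=r.camera_params(c); print(c,P)
    for n in ["obj_red_mid","obj_yellow_mid","obj_green_mid","obj_blue_mid","obj_white_mid","eyepiece_mid","well_red","well_yellow","well_green","well_blue"]:
        z=.005 if n[0]=="w" else OBJ.get(n.split("_")[1],.062)/2
        for k in r.landmark_of(n,c)[:2]:
            print(n,np.round(k["point"],1),round(k["conf"],2),np.round(at_z(c,k["point"],z),4))
print(r.get_obs())
E
python3 a.py
```

```text
top {'camera_matrix': array([[492.74771367,   0.        , 275.35782745],
       [  0.        , 492.74771367, 209.75817848],
       [  0.        ,   0.        ,   1.        ]]), 'extrinsics': array([[ 0.0097794 , -0.99963077,  0.02535136, -0.02332113],
       [ 0.99760749,  0.01148848,  0.06817125, -0.56564027],
       [-0.06843733,  0.02462403,  0.99735149, -1.28645978],
       [ 0.        ,  0.        ,  0.        ,  1.        ]])}
obj_red_mid [177.  247.9] 0.74 [0.4627 0.2382 0.029 ]
obj_yellow_mid [413.5 225.8] 0.77 [ 0.5268 -0.3823  0.031 ]
obj_green_mid [413.8 226.4] 0.71 [ 0.5252 -0.3824  0.033 ]
obj_green_mid [355.3 241.8] 0.68 [ 0.4831 -0.2275  0.033 ]
obj_blue_mid [355.1 238.3] 0.74 [ 0.4923 -0.2268  0.034 ]
obj_white_mid [132.3 219.9] 0.48 [0.5342 0.3546 0.034 ]
eyepiece_mid [232.6 261.1] 0.69 [0.4298 0.093  0.031 ]
well_red [305.5 189.5] 0.6 [ 0.6225 -0.0983  0.005 ]
well_yellow [281.4 187.5] 0.79 [ 0.627  -0.0333  0.005 ]
well_green [254.4 182.9] 0.84 [0.6386 0.0394 0.005 ]
well_blue [332.3 191.8] 0.66 [ 0.6171 -0.1707  0.005 ]
side {'camera_matrix': array([[423.48568392,
[... 1130 characters left out ...]
ray([-1.2605088 ,  0.42607721,  0.07387752,  1.60602998, -0.03410857,
        1.11081293, -0.06712017]), 'qvel': array([ 6.71437515e-04,  6.68341641e-04, -4.50120585e-05, -2.69668562e-04,
       -9.31221517e-05,  4.13692892e-04,  1.38289673e-05]), 'joint_efforts': array([ 1.61232205e-03, -9.35548854e+01,  3.66447553e+00, -4.54553890e+01,
       -4.88815270e-02,  1.27782341e-02, -1.16035693e-05]), 'eef_pos': array([0.29951312, 0.60484508, 0.20546808]), 'ee_rot': array([-3.05212159e-05,  2.27904386e-01,  9.73683516e-01, -3.02934980e-05]), 'ft_force': array([-0.05909437,  0.47903832, -0.33706189]), 'wrist_torque': array([-0.01692628,  0.06166484, -0.03324122]), 'grip_width': 1.0016352525094745}
```

```bash
python3 -c "
import cv2
a=cv2.imread('pics/top0.png')[140:300,90:450];cv2.imwrite('pics/top0c.png',cv2.resize(a,None,fx=2.2,fy=2.2,interpolation=2))"
```

```text
(no output)
```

View pics/top0c.png

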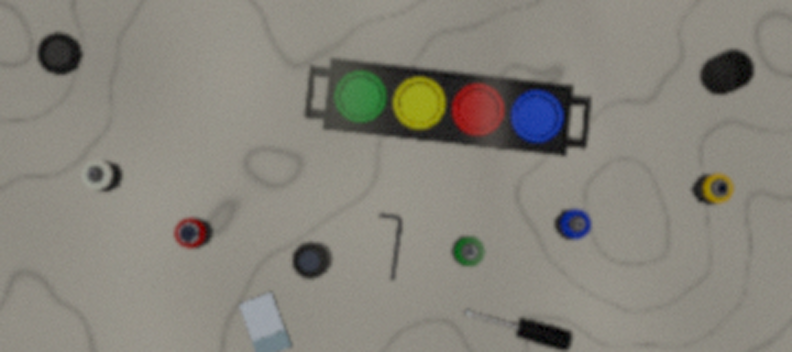

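View pics/side0.png

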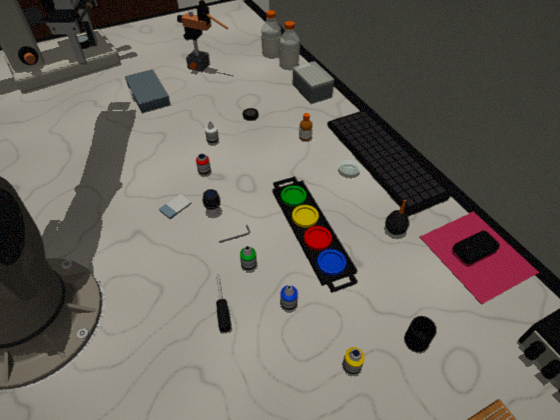

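The top and side views agree: white, red, eyepiece, green, blue and yellow stand from left to right. The wells, also left to right, are green, yellow, red and blue. In the top view the networks put green on yellow or blue; it really stands near pixel (303,254). Next I take a closer wrist look from above the middle.

```bash
cat >> h.py <<'E'
def quat(a):  # tool down, tool y = (cos a, sin a)
    from scipy.spatial.transform import Rotation as R
    c,s=np.cos(a),np.sin(a)
    q=R.from_matrix(np.array([[-s,c,0],[c,s,0],[0,0,-1.]])).as_quat(); return [q[3],q[0],q[1],q[2]]
E
cat > b.py <<'E'
from h import *
for a in (-.1,np.pi-.1):
    for p in [(.54,-.06,.4),(.526,-.38,.03),(.467,.24,.03),(.447,-.087,.03)]:
        q=r.solve_ik(p,quat(a)); print(a,p,None if q is None else np.round(q,2))
best=min((-.1,np.pi-.1),key=lambda a:(lambda q:9 if q is None else abs(q[6]))(r.solve_ik([.54,-.06,.4],quat(a))))
print(best,r.get_obs()["clock"]); r.move_ptp([.54,-.06,.4],quat(best)); print(r.get_obs()["clock"],r.get_obs()["eef_pos"])
P=r.camera_params("wrist"); im,d=r.read_camera("wrist"); cv2.imwrite("pics/w0.png",im)
print(P)
for n in ["obj_red_mid","obj_yellow_mid","obj_green_mid","obj_blue_mid","well_red","well_yellow","well_green","well_blue"]:
    z=.005 if n[0]=="w" else OBJ[n.split("_")[1]]/2
    for k in r.landmark_of(n,"wrist")[:2]:
        print(n,np.round(k["point"],1),round(k["conf"],2),np.round(at_z("wrist",k["point"],z,P),4))
E
python3 b.py
```

```text
-0.1 (0.54, -0.06, 0.4) [-0.77  0.09  0.85  1.66 -0.07  1.42 -0.02]
-0.1 (0.526, -0.38, 0.03) [-0.04  0.75  0.82  1.83 -0.7   0.88  1.02]
-0.1 (0.467, 0.24, 0.03) [-0.93  0.45  0.41  2.1  -0.29  0.65 -0.42]
-0.1 (0.447, -0.087, 0.03) [-0.6   0.45  0.79  2.26 -0.55  0.63  0.5 ]
3.041592653589793 (0.54, -0.06, 0.4) None
3.041592653589793 (0.526, -0.38, 0.03) [-0.14  0.85  1.01  1.84 -0.88  0.98 -1.98]
3.041592653589793 (0.467, 0.24, 0.03) [-0.45  0.42 -0.18  2.07  0.12  0.65  2.34]
3.041592653589793 (0.447, -0.087, 0.03) [-0.85  0.72  1.21  2.27 -0.97  0.84 -2.22]
-0.1 1.1
3.6917 [ 0.54016221 -0.05903378  0.39972867]
{'camera_matrix': array([[325.1922621 ,   0.        , 279.62734217],
       [  0.        , 325.1922621 , 204.38307682],
       [  0.        ,   0.        ,   1.        ]]), 'extrinsics': array([[ 9.95093358e-01, -9.89402479e-02,  1.92858016e-04,
        -5.43782671e-01],
       [ 9.54739281e-02,  9.59715688e-01, -2.64254665e-01,
         8.31987038e-02],
       [ 2.59603332e-02,  2.62976474e-01,  9.64452920e-01,
        -5.78055114e-01],
       [ 0.00000000e+00,  0.00000000e+00,  0.00000000e+00,
         1.00000000e+00]])}
obj_yellow_mid [288.2 320.8] 0.56 [ 0.5265 -0.3777  0.031 ]
obj_green_mid [229.2 188.9] 0.76 [ 0.4491 -0.0943  0.033 ]
obj_green_mid [326.4 177.4] 0.74 [ 0.6183 -0.0908  0.033 ]
obj_blue_mid [255.5 247.5] 0.91 [ 0.4818 -0.207   0.034 ]
obj_blue_mid [327.3  95.5] 0.51 [0.6309 0.0485 0.034 ]
well_red [325.5 180.9] 0.76 [ 0.6198 -0.1026  0.005 ]
well_yellow [324.8 139.8] 0.81 [ 0.624  -0.0282  0.005 ]
well_green [329.9  99.2] 0.68 [0.6393 0.0432 0.005 ]
well_blue [324.6 215.7] 0.86 [ 0.6139 -0.1683  0.005 ]
```

View pics/w0.png

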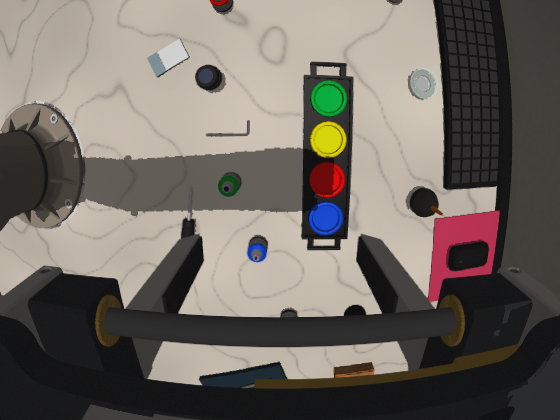

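The wrist view shows the well order green, yellow, red, blue (rows 99, 140, 180, 217 at column ~326). Green stands at (229,185), blue at (257,250), and yellow is hidden by the gripper bar. I fit the wells by colour and hover over blue for a close look.

```bash
cat >> h.py <<'E'
HUE={"red":[(0,8),(172,180)],"yellow":[(22,35)],"green":[(45,85)],"blue":[(105,128)]}
def blobs(im,c,minarea=20):
    hsv=cv2.cvtColor(im,cv2.COLOR_BGR2HSV); m=np.zeros(im.shape[:2],np.uint8)
    for lo,hi in HUE[c]: m|=cv2.inRange(hsv,(lo,110,50),(hi,255,255))
    n,l,s,ct=cv2.connectedComponentsWithStats(m)
    out=[]
    for i in range(1,n):
        if s[i,4]>=minarea:
            hull=cv2.convexHull(np.argwhere(l==i)[:,::-1].astype(np.int32)); M=cv2.moments(hull)
            if M["m00"]>0: out.append((int(s[i,4]),(M["m10"]/M["m00"],M["m01"]/M["m00"]),hull))
    return sorted(out,key=lambda t:-t[0])
E
cat > c.py <<'E'
from h import *
P=r.camera_params("wrist"); im=cv2.imread("pics/w0.png"); pts={}
for c in HUE:
    for b in blobs(im,c)[:3]: print(c,b[0],np.round(b[1],1),np.round(at_z("wrist",b[1],.017,P),4))
    pts[c]=at_z("wrist",blobs(im,c)[0][1],.017,P)[:2]
L=np.array([pts[c] for c in ("green","yellow","red","blue")]); m=L.mean(0)
k=np.array([1.5,.5,-.5,-1.5])*.072; u=k@(L-m)/(k@k); print("scale",np.linalg.norm(u)); u/=np.linalg.norm(u)
F=m+k[:,None]*u; print(np.round(F,4),"res",np.round((L-F)*1e3,1),"a",np.arctan2(u[1],u[0])-np.pi/2)
# cross-check with top view
for c in HUE:
    for b in blobs(cv2.imread("pics/top0.png"),c)[:2]: print("top",c,b[0],np.round(at_z("top",b[1],.017 if b[0]>300 else .045),4))
r.move_ptp([.480,-.211,.16],quat(-.1))
P=r.camera_params("wrist"); im,d=r.read_camera("wrist"); cv2.imwrite("pics/w1.png",im); print(r.get_obs()["clock"])
for b in blobs(im,"blue")[:3]: print(b[0],np.round(b[1],1),at_z("wrist",b[1],.047,P))
for kx in r.landmark_of("obj_blue_mid","wrist")[:2]: print(kx,at_z("wrist",kx["point"],.034,P))
E
python3 c.py
```

```text
red 3287 [461.8 251.4] [ 0.907  -0.2778  0.017 ]
red 1028 [326.9 179.3] [ 0.6209 -0.0985  0.017 ]
red 79 [218.5   2.1] [0.4633 0.2399 0.017 ]
yellow 1087 [327.9 139.1] [ 0.6281 -0.0275  0.017 ]
green 1064 [328.4  98. ] [0.6353 0.0438 0.017 ]
green 214 [227.9 185.7] [ 0.4446 -0.0923  0.017 ]
blue 960 [325.4 217.9] [ 0.6137 -0.1698  0.017 ]
blue 203 [256.5 252.1] [ 0.48   -0.2245  0.017 ]
scale 1.2729705914328386
[[ 0.6708 -0.0028]
 [ 0.6876 -0.0728]
 [ 0.7044 -0.1428]
 [ 0.7212 -0.2128]] res [[ -35.5   46.6]
 [ -59.5   45.3]
 [ 202.6 -135. ]
 [-107.6   43. ]] a 0.2357783489548062
top red 3562 [ 0.9228 -0.2982  0.017 ]
top red 485 [ 0.6216 -0.1002  0.017 ]
top yellow 517 [ 0.6284 -0.0294  0.017 ]
top yellow 111 [ 0.5279 -0.3832  0.045 ]
top green 355 [0.6347 0.0373 0.017 ]
top green 42 [ 0.4513 -0.0828  0.045 ]
top blue 509 [ 0.6141 -0.1731  0.017 ]
top blue 107 [ 0.4839 -0.2131  0.045 ]
5.3083
2783 [400.2 144.6] [ 0.60046904 -0.16634497  0.047     ]
773 [281.8 202.7] [ 0.48358598 -0.21170883  0.047     ]
{'point': [282.7, 198.9], 'conf': 0.81} [ 0.48463751 -0.21147559  0.034     ]
```

View pics/w1.png

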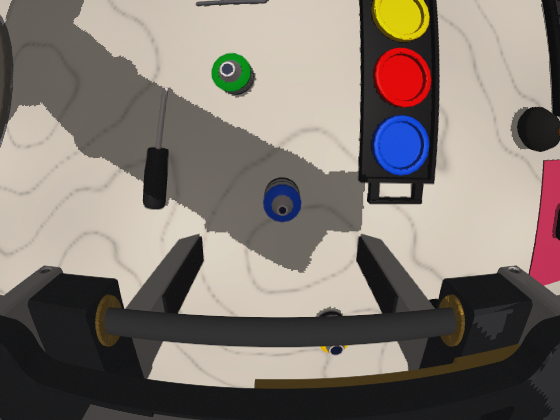

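Blue stands at pixel (282,203), centred between the jaws, at (0.484,-0.212). It is well clear of its neighbours. I pick and place blue now.

```bash
cat >> h.py <<'E'
A=-.1
def at(p,z): return [p[0],p[1],z]
def pick(p):
    r.movel(at(p,.06),v=.15); r.movel(at(p,.011),v=.06); r.grasp()
    w=r.get_obs()["grip_width"]; print("width mm",w*94)
    r.movel(at(p,.115),v=.12); print("held mm",r.get_obs()["grip_width"]*94,"F",r.get_obs()["ft_force"])
def place(p):
    r.move_ptp(at(p,.115),quat(A)); r.movel(at(p,.030),v=.12)
    hit=r.movel(at(p,.0185),v=.02,force_limit=4); o=r.get_obs(); print("contact",hit,o["eef_pos"],o["ft_force"])
    r.gripper_open(); r.movel(at(p,.13),v=.15); print("clock",r.get_obs()["clock"])
def look(name,n=2):
    P=r.camera_params("wrist"); im,d=r.read_camera("wrist"); cv2.imwrite(f"pics/{name}.png",im); return P,im
E
cat > d.py <<'E'
from h import *
P=r.camera_params("wrist"); im=cv2.imread("pics/w1.png")
for c in ("blue","red","yellow"):
    for b in blobs(im,c,1000)[:2]: print(c,b[0],np.round(b[1]),np.round(at_z("wrist",b[1],.017,P),4))
b=[x for x in blobs(im,"blue",1000)][0]; W=at_z("wrist",b[1],.017,P)[:2]
assert np.hypot(*(W-[.6137,-.1698]))<.006
pick((.4838,-.2117)); 
if r.get_obs()["grip_width"]*94>30: place((W+[.6137,-.1698])/2)
look("w2")
E
python3 d.py
```

```text
blue 2783 [400. 145.] [ 0.6121 -0.1695  0.017 ]
red 2803 [402.  77.] [ 0.619 -0.099  0.017]
red 2675 [547. 228.] [ 0.8485 -0.2916  0.017 ]
yellow 2048 [401.  18.] [ 0.6258 -0.0346  0.017 ]
width mm 35.69706220313908
held mm 35.223844354094105 F [ 0.0216108  -0.62489723 -1.94154818]
contact True [ 0.61290803 -0.1694639   0.01995485] [-0.38485784  1.67544401  7.33042934]
clock 12.95
```

View pics/w2.png

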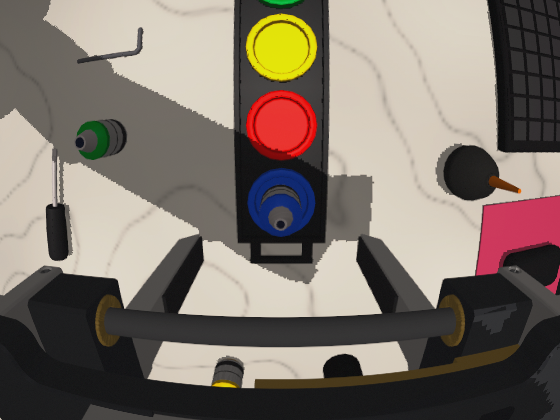

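Blue stands centred in the blue well at pixel (281,205), with contact at the floor height (TCP z 0.020). Next come yellow and green, each with a look from the hover and an automatic check.

```bash
cat > e.py <<'E'
from h import *
import sys
W={"red":(.6201,-.098),"yellow":(.6273,-.0265),"green":(.6345,.045)}
EST={"yellow":(.527,-.380),"green":(.449,-.088),"red":(.467,.240)}
for c in sys.argv[1:]:
    e=np.array(EST[c]); r.move_ptp(at(e,.16),quat(A)); P,im=look("pre_"+c)
    cs=[at_z("wrist",b[1],.047,P)[:2] for b in blobs(im,c,150)]
    cs.sort(key=lambda p:np.hypot(*(p-e))); p=cs[0]
    lm=[at_z("wrist",k["point"],OBJ[c]/2,P)[:2] for k in r.landmark_of(f"obj_{c}_mid","wrist")[:2]]
    print(c,p,lm)
    if np.hypot(*(p-e))>.015 or not any(np.hypot(*(p-l))<.008 for l in lm): print("STOP"); break
    pick(p)
    if r.get_obs()["grip_width"]*94<30: print("no grip"); break
    place(W[c]); look("post_"+c)
E
python3 e.py yellow green; python3 -c "
import cv2,glob
cv2.imwrite('pics/m1.png',cv2.vconcat([cv2.hconcat([cv2.resize(cv2.imread(f'pics/{a}_{c}.png'),(400,300)) for a in ('pre','post')]) for c in ('yellow','green')]))"
```

```text
yellow [ 0.52759804 -0.38119206] [array([ 0.52723593, -0.38126634])]
width mm 35.78023542507983
held mm 35.33695782134914 F [-0.14596636  0.09550024 -1.87425541]
contact True [ 0.62727306 -0.02635701  0.01981823] [-1.14769771 -0.49222184  8.31434342]
clock 22.3917
green [ 0.44998901 -0.08576029] [array([ 0.44877082, -0.08467639])]
width mm 35.730308649122925
held mm 35.96018904009858 F [-0.58568018 -0.57876842 -1.42406013]
contact True [0.6344455  0.04515561 0.01999251] [-1.391221   -0.01373937  7.90888232]
clock 31.2167
```

View pics/m1.png

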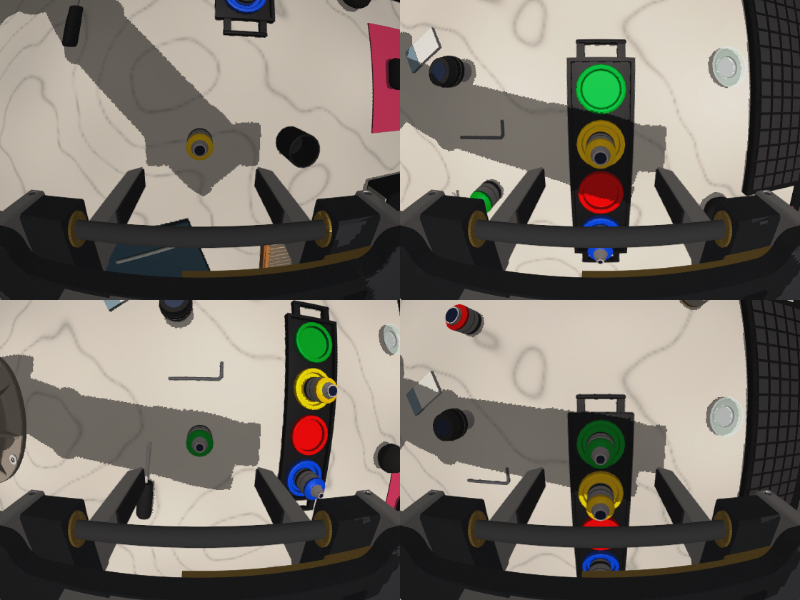

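Yellow (600,145) and green (600,440) both stand upright and centred in their own wells. Red is next, then I back away and check with all cameras.

```bash
python3 e.py red
cat > f.py <<'E'
from h import *
r.move_ptp([.50,.10,.40],quat(A)); look("fin_w")
im,_=r.read_camera("side"); cv2.imwrite("pics/fin_s.png",im)
for n in ("obj_white_mid","eyepiece_mid"):
    for k in r.landmark_of(n,"side")[:1]: print(n,k["point"],k["conf"])
c=cv2.resize(im[100:400,150:430],(400,428))
w=cv2.resize(cv2.imread("pics/fin_w.png"),(400,300)); w=cv2.copyMakeBorder(w,0,128,0,0,0)
cv2.imwrite("pics/m2.png",cv2.hconcat([c,w])); print(r.get_obs()["clock"])
E
python3 f.py
```

```text
red [0.46821572 0.24158688] [array([0.47191949, 0.23904843])]
width mm 35.4915503226512
held mm 35.29430000689426 F [-0.21029967  0.33049031 -2.81519635]
contact True [ 0.6201069  -0.09786499  0.01990195] [-0.31052625  0.12168963  6.2606586 ]
clock 40.7667
obj_white_mid [208.0, 130.5] 0.49
eyepiece_mid [212.2, 205.5] 0.95
42.825
```

View pics/m2.png

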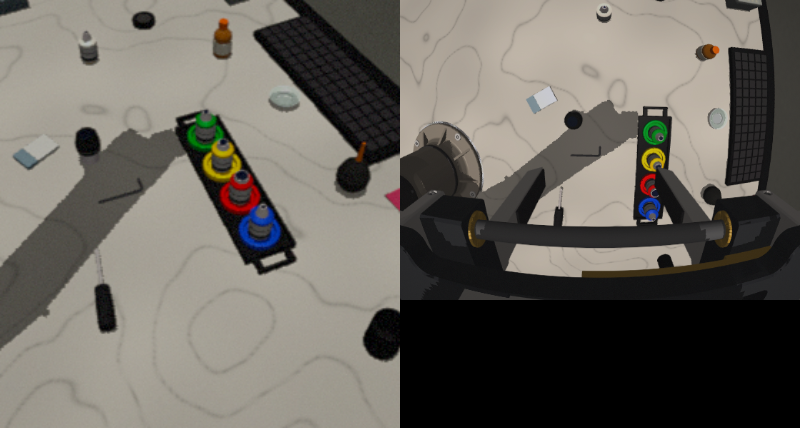

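All four stand upright in the wells of their own colour. White (88,47) and the eyepiece (87,140) have not moved.

```bash
python3 -c "
from plant import r
r.close_job()"
```

```text
the job is handed in; nothing more can be done
```

All four dry objectives (red, yellow, green and blue) are in the wells of their own colour, and I handed the job in at about 43 s of the 96 s allowed.

- **Placing:** Each was gripped at a width of about 35.5 mm, against the 36 mm barrel. Each was lowered slowly until it touched at TCP height 0.020 m, the expected height for fully down, with a wrist reading of 6–8 N. It was then released.
- **Final check:** The last side and wrist views show all four upright in their wells. The white objective and the eyepiece were not touched. The networks put both within about 3 pixels of where they were at the start. The gripper was open and clear of everything.
- **Disagreements:**
  - In the first top view the networks labelled yellow and blue as green. I found green by colour and the other views instead.
  - My first well-row fit failed because a red mat was taken for the red well, so I set the row from the wrist-camera well positions and the 72 mm spacing.

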